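# Call an order at the soup counter

## Robot

A 7-joint arm with a two-finger parallel gripper is mounted at the origin on the work surface. World frame = base frame: x ahead of the robot, y to its left, z up, the work surface at z = 0. Lengths are in m, angles in rad, forces in N, time in s.
With the tool pointing down it reaches from about 0.425 to 0.8 m from the base axis. Payload 8.3 kg.
Tool frame: the origin (TCP) lies at the very end of the fingers, on their centre line; the grasp point (between the pads) lies ctrl.grip_depth behind it (ctrl.grip_depth is the distance from the TCP to the grasp point, in m); z points along the fingers, y is the line along which they close (so a half turn about z gives the same grasp; the last joint's range is limited). The gripper opens to 85 mm and grips with 20 to 120 N. Pads are 22 mm wide; open, the fingers measure 114 mm over their backs; the gripper's body (76 mm by 85 mm) begins 54 mm behind the grasp point. The pads swing forward as they close: fully open they stand 13 mm farther back than shut.
Start: joints at [-0.063, 0.383, 0.016, 1.37, -0.006, 1.388, -0.046], TCP at [0.625, 0, 0.231] pointing down, gripper open.
Joint ranges: [-2.95, 2.95], [-0.25, 2.06], [-1.52, 1.56], [0.18, 2.33], [-1.44, 4.58], [0.02, 2.06], [-3.01, 3.01]. Speed limits (rad/s): [2.39, 2.39, 3.01, 3.01, 3.14, 3.14, 3.14].

## Interface

Orientations are given as a 3x3 rotation matrix whose columns are the frame's x, y, z axes.
In Python, from cell import ctrl, cams gives the robot as it stands. The module is installed in compiled form; this text tells all that it offers.
- The arm moves only by the tool send_rows, never from a script. Its argument "series" is a list of rows, each an object of numbers: "tx", "ty", "tz": the shift along the world's x, y, z in m; "ax", "ay", "az": the turn, a rotation vector about the world's x, y, z in degrees. In form: [{"tx": .., "ty": .., "tz": .., "ax": .., "ay": .., "az": ..}, ...]. A call has 1 to 12 rows; each row is the pose to reach, as a shift and turn from the pose commanded when the call began; what a row does not reach only later rows make up. A row lasts 1/8 s, in which the tool goes at most 62.5 mm and 10.7 degrees, less where a joint would pass 70% of its speed; a pose out of reach is approached as far as the arm can. A call with a gripper value outside its range is refused whole. "claw" is the opening, from -1 (shut) to 1 (fully open), set as the call begins (left out, the last holds). The fingers move at their own pace and stop on an object; "force" is the grip in N (left out, the last holds). Time passes only in rows, so rows that repeat a pose let the fingers close. It gives the time, the measured TCP pose, the force, the opening and the grip force at its end, in the units of the state.
- ctrl.state(): the state, without advancing time (a new reading comes with each control period).
- cams.get_image(name): name is "scene" or "side" or "wrist"; returns a dict with "img" (384x512x3 uint8, red, green, blue), "z_map" (384x512 float32, m along the optical axis (not along the pixel's ray), 0 where there is no reading), "intrinsics" (3x3 intrinsics, pixels), "extrinsics" (4x4, takes a point from world to camera coordinates). Camera axes: x right, y down, z forward; pixel columns grow to the right and rows downward; lengths in m; the calibration is good to about 2 mm. The wrist camera is an equidistant fisheye: a pixel r from the principal point sees the ray r / f radians off the axis. A picture is of the moment at which its call begins.
- ctrl.job_done(): hands the job in; it is judged then, once.
The state is a dict: "time": time; "joint_pos": joint angles; "qvel": joint speeds; "tau": joint torques, N m; "eef_pos": TCP position; "ee_rot": TCP orientation; "contact_force": force on the tool from outside, world axes, zero at the start; "moment": the same for the moment, N m; "grip_width": opening from 0.0 (shut) to 1.0 (fully open); "finger_force": force on a finger pad.
Only numpy, scipy, OpenCV 4.12 (cv2) and the standard library are available. Lean on these libraries where they do the work, as an engineer would, in place of code of your own. Each camera call takes 0.05 s, during which the arm holds its last target. There are 200 camera calls.

## Task

Roll the three thumbwheels of the order display so that it reads 6-4-8 from left to right as seen from the robot's side (digits facing straight up, squarely in line with the index marks), and only then ring the counter bell by pressing its plunger fully down and letting it spring back. Do not knock the glass guard over the wheels, and leave the two soup bowls in front and the sugar jar where they stand.

Things in the scene. Friction and masses are not known exactly. Their poses are not given: they have to be found in the camera images.
- display: Order-number display, steel, fixed: a row of three white number wheels on a level axle 82 mm up. Origin on the counter straight under the axle's middle; x away from the robot across the axle, y left along it, z up. Base 10 mm high, x -105 to 145, y +-120 mm. Low fascia at x -90 to -86, 55 mm high; end cheeks at y +-93, 100 mm high. Thin black index marks at x 0 between the wheels, up to 129 mm.
- guard: Clear level glass sneeze guard fixed over the far half of the wheels, origin and axes as the display's: underside 176, top 182 mm up, x 0 (near edge, straight over the axle) to 140, y +-125 mm; posts at x 125, y +-112. Under 8 N may press on it. An upright tool cannot push a lug past the top under it: lean the tool back towards the robot.
- wheel_left_axle (a point): Centre of the left wheel (y +52 mm), on the axle; axes as the display's. Each wheel: white drum, radius 46, 40 mm wide, black digits 0 to 9 around it 36 degrees apart (the one facing straight up at the index marks reads), and five radial lugs 72 degrees apart, 6 mm thick, 26 mm wide along the axle (centred), out to radius 72 mm.
- wheel_mid_axle (a point): Centre of the middle wheel (y 0), as the left one.
- wheel_right_axle (a point): Centre of the right wheel (y -52 mm), as the left one.
- wheel_left (a joint): Turn of the left wheel, rad: digit d reads at d x 0.6283, so 6 at 3.770. Grows as the wheel's top is pushed away from the robot (+x). Stops at -0.15 and 5.8. No clicks: friction of 0.12 N m (2 N at a lug) holds it where left. At value q the lugs stand at q + 0.314 + k x 1.2566 (k whole) from straight up towards +x.
- wheel_mid (a joint): Turn of the middle wheel, same meaning and behaviour as the left one; digit 4 reads at 2.513.
- wheel_right (a joint): Turn of the right wheel, same meaning and behaviour as the left one; digit 8 reads at 5.027.
- plunger_top (a point): Middle of the top of the counter bell's plunger: a steel button 28 mm across on top of a chromed dome (94 mm across, 52 mm high, black foot, fixed to the counter). When up, the top is 65 mm above the counter.
- plunger (a joint): How far the bell plunger is pressed down, m: 0 up, 0.007 fully down; a spring brings it back. 1.5 N starts it, 5 N holds it fully down.
- sugar_jar_centre (a point): Bystander: closed white jar with steel lid, 80 mm across, 120 mm high, loose; the point is half-way up.
- bowl_a_centre (a point): Bystander: empty white china soup bowl, 94 mm across, 70 mm high, with a small knob at either side, loose, in front of the display to the left; the point is half-way up.
- bowl_b_centre (a point): Bystander: the same kind of bowl, in front of the display to the right.
There are look-alikes about, which are no part of the job. What is shaped like the part that bears plunger_top but orange is not meant.

How it is judged:
By the outcome, as a careful person would: the job done as asked, in the order asked, and still so for the second after the job is handed in, with the robot touching nothing.
It also fails if it takes over 72 s, if anything falls off the work surface, if the arm or the gripper's body presses on something with over 40 N, if the wrist force passes 120 N, or if a joint passes its speed limit or range.

## Working session

There is one attempt and no reset: what is moved stays moved. The work goes in short steps, Python scripts to look and compute and a tool call to move; the robot and the scene stay as the last step left them, time stands still between calls to the robot, and variables do not carry over. Pictures are saved under pics/ and viewed, at most 10 in all, crops included, and the job is handed in when it is done.

Besides the shell and the picture viewer there is one more tool, called as name(argument=value, ...) on one line, values as JSON. send_rows: Moves the arm, as the interface text tells. Its arguments: {"type":"object","properties":{"series":{"type":"array"},"claw":{"type":"number"},"force":{"type":"number"}},"required":["series"]}

```bash
mkdir -p pics
python3 - <<'E'
from cell import ctrl,cams
import cv2,numpy as np
ims=[]
for n in ("scene","side","wrist"):
    d=cams.get_image(n); np.savez(f"pics/{n}0.npz",**d); cv2.imwrite(f"pics/{n}0.png",d["img"][:,:,::-1]); print(n,d["intrinsics"].tolist(),np.round(d["extrinsics"],3).tolist())
s=ctrl.state();print(s["time"],s["eef_pos"],s["ee_rot"],s["contact_force"],ctrl.grip_depth)
E
```

```text
scene [[492.44137702643667, 0.0, 255.72532474085278], [0.0, 492.44137702643667, 187.07694009351152], [0.0, 0.0, 1.0]] [[0.875, 0.484, 0.002, -0.432], [0.376, -0.677, -0.632, -0.153], [-0.305, 0.554, -0.775, 1.347], [0.0, 0.0, 0.0, 1.0]]
side [[384.5206672055758, 0.0, 256.48814728723534], [0.0, 384.5206672055758, 182.8729349743102], [0.0, 0.0, 1.0]] [[0.911, -0.412, -0.015, -0.462], [-0.23, -0.477, -0.848, 0.183], [0.343, 0.776, -0.529, 0.666], [0.0, 0.0, 0.0, 1.0]]
wrist [[297.3186396354542, 0.0, 257.7779014783961], [0.0, 297.3186396354542, 188.86297029927104], [0.0, 0.0, 1.0]] [[1.0, -0.002, -0.002, -0.624], [-0.001, -0.96, 0.279, -0.036], [-0.003, -0.279, -0.96, 0.379], [0.0, 0.0, 0.0, 1.0]]
0.15 [6.24625340e-01 3.74326203e-05 2.30507648e-01] [[-4.50109338e-05  9.99998879e-01 -1.49680035e-03]
 [ 9.99999999e-01  4.50104724e-05 -3.41898525e-07]
 [-2.74526451e-07 -1.49680036e-03 -9.99998880e-01]] [0.1182362  0.70814105 0.08213379] 0.0187
```

View pics/scene0.png

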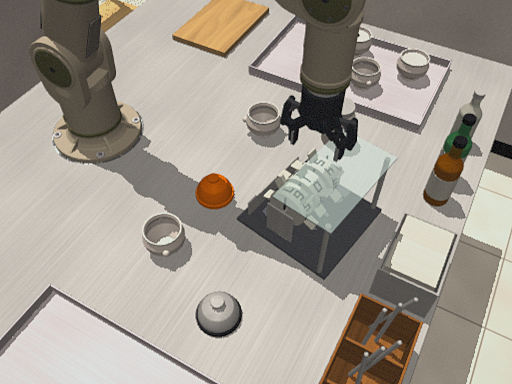

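View pics/side0.png

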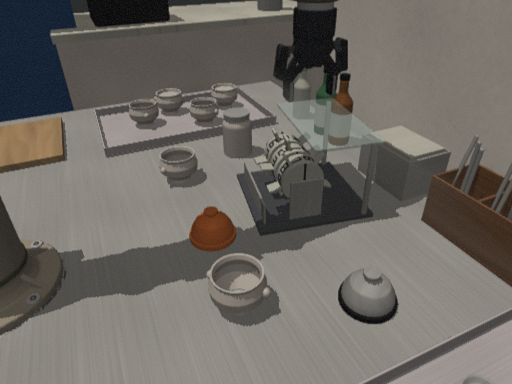

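The scene view shows the display base (corners near (238,217), (322,273), (382,212)), the steel bell at (218,312), the orange decoy at (215,190), and bowls at (163,233) and (263,117). The side view shows the jar at (237,132), the bell at (368,290), and base corners near (262,222), (372,208).

```bash
cat > h.py <<'E'
import numpy as np
def load(n): return dict(np.load(f"pics/{n}.npz"))
def ray(d,u,v,fish=False):
    K,E=d["intrinsics"],d["extrinsics"]; a=(u-K[0,2])/K[0,0]; b=(v-K[1,2])/K[1,1]
    if fish:
        r=np.hypot(a,b)+1e-12; c=np.array([a/r*np.sin(r),b/r*np.sin(r),np.cos(r)])
    else: c=np.array([a,b,1.])
    R=E[:3,:3]; return -R.T@E[:3,3], R.T@c
def onz(d,u,v,z,fish=False):
    o,r=ray(d,u,v,fish); return o+r*(z-o[2])/r[2]
def cloud(d,fish=False):
    K,E=d["intrinsics"],d["extrinsics"]; z=d["z_map"]; v,u=np.mgrid[:384,:512]
    a=(u-K[0,2])/K[0,0]; b=(v-K[1,2])/K[1,1]
    if fish:
        r=np.hypot(a,b)+1e-9; t=np.tan(np.minimum(r,1.4)); a,b=a/r*t,b/r*t
    c=np.stack([a*z,b*z,z],-1); R=E[:3,:3]
    return (c-E[:3,3])@R
def proj(d,P,fish=False):
    K,E=d["intrinsics"],d["extrinsics"]; c=np.atleast_2d(P)@E[:3,:3].T+E[:3,3]
    if fish:
        rr=np.hypot(c[:,0],c[:,1]); th=np.arctan2(rr,c[:,2]); x,y=c[:,0]/rr*th,c[:,1]/rr*th
    else: x,y=c[:,0]/c[:,2],c[:,1]/c[:,2]
    return np.stack([x*K[0,0]+K[0,2],y*K[1,1]+K[1,2]],-1)
E
python3 - <<'E'
from h import *
import cv2
np.set_printoptions(precision=4,suppress=True)
for n in("scene0","side0"):
    d=load(n);P=cloud(d);g=d["img"].astype(int)
    dark=(g.max(-1)<75)&(abs(P[...,2]-.01)<.006)&(d["z_map"]>0)
    dark[:, :]&=(P[...,0]>.4)&(P[...,0]<.95)&(abs(P[...,1])<.3)
    m=cv2.morphologyEx(dark.astype(np.uint8),cv2.MORPH_OPEN,np.ones((3,3)))
    q=P[m>0][:,:2].astype(np.float32); print(n,"base",len(q),cv2.minAreaRect(q), cv2.boxPoints(cv2.minAreaRect(q)))
    for lo,hi in((.055,.072),(.0,.02)):
        pass
    # blobs on slices above counter
    x,y=P[...,0],P[...,1]
    for nm,(zl,zh) in {"bell top":(.06,.07),"bowl rim":(.064,.074),"jar top":(.112,.126),"jar/wheel":(.095,.11)}.items():
        m=((P[...,2]>zl)&(P[...,2]<zh)&(d["z_map"]>0)&(x>.3)&(x<1.1)).astype(np.uint8)
        k,l,st,c=cv2.connectedComponentsWithStats(m)
        for i in range(1,k):
            if st[i,4]>15:
                p=P[l==i]; print(nm,st[i,4],c[i],(p.min(0)+p.max(0))/2,np.ptp(p,axis=0))
w=cv2.imread("pics/wrist0.png"); cv2.imwrite("pics/w0b.png",cv2.resize(w,(800,600)))
s=cv2.imread("pics/scene0.png")[130:290,225:405]; cv2.imwrite("pics/s0b.png",cv2.resize(s,None,fx=3.7,fy=3.7,interpolation=3))
E
```

```text
scene0 base 3747 ((0.682360053062439, -0.07697704434394836), (0.3364012539386749, 0.3141176700592041), 29.820632934570312) [[ 0.4583 -0.0244]
 [ 0.6145 -0.2969]
 [ 0.9064 -0.1296]
 [ 0.7502  0.1429]]
bell top 156 [363.0641  37.3654] [0.4967 0.6709 0.065 ] [0.0534 0.088  0.0098]
bell top 351 [413.8689  59.4615] [0.6702 0.6368 0.065 ] [0.0824 0.088  0.0099]
bell top 74 [366.0811  62.1757] [0.559  0.5484 0.065 ] [0.0736 0.0455 0.0098]
bell top 78 [364.3333  75.859 ] [0.565  0.5105 0.0651] [0.0721 0.0515 0.0092]
bell top 213 [263.108  112.6056] [0.3948 0.2189 0.065 ] [0.0817 0.0885 0.0099]
bell top 18 [456.6111 126.    ] [0.8519 0.4184 0.0654] [0.0141 0.0139 0.0081]
bell top 93 [212.7849 178.086 ] [ 0.3956 -0.0345  0.065 ] [0.0284 0.0258 0.0095]
bell top 81 [439.037  187.4074] [0.87   0.1996 0.0649] [0.0593 0.0276 0.0098]
bell top 40 [267.475 194.7  ] [ 0.535  -0.0158  0.066 ] [0.0177 0.0278 0.0076]
bell top 17 [376.5294 194.0588] [0.7493 0.1068 0.0651] [0.0114 0.0061 0.0095]
bell top 213 [159.3239 222.0704] [ 0.3759 -0.2114  0.065 ] [0.08   0.0814 0.0099]
bell top 71 [280.1268 221.8873]
[... 10086 characters left out ...]
 0.8792 -0.0241  0.1021] [0.1244 0.1528 0.0142]
jar/wheel 469 [289.7292 167.4222] [0.5924 0.0352 0.1025] [0.0863 0.1791 0.015 ]
jar/wheel 192 [489.6406 173.9844] [ 0.9262 -0.2065  0.1025] [0.008  0.0571 0.015 ]
jar/wheel 857 [468.9452 197.3886] [ 0.8545 -0.2547  0.1025] [0.0947 0.1737 0.015 ]
jar/wheel 40 [368.625 176.225] [ 0.7063 -0.1082  0.1022] [0.0105 0.0102 0.0142]
jar/wheel 67 [467.     181.2687] [ 0.8631 -0.207   0.1026] [0.0283 0.0302 0.0145]
jar/wheel 122 [306.3443 180.8525] [ 0.5879 -0.0664  0.0984] [0.0682 0.0173 0.0065]
jar/wheel 46 [499.087 192.   ] [ 0.8893 -0.2589  0.1023] [0.0316 0.009  0.0145]
jar/wheel 41 [502.2683 200.6829] [ 0.8645 -0.2814  0.1026] [0.0087 0.008  0.0144]
```

View pics/w0b.png

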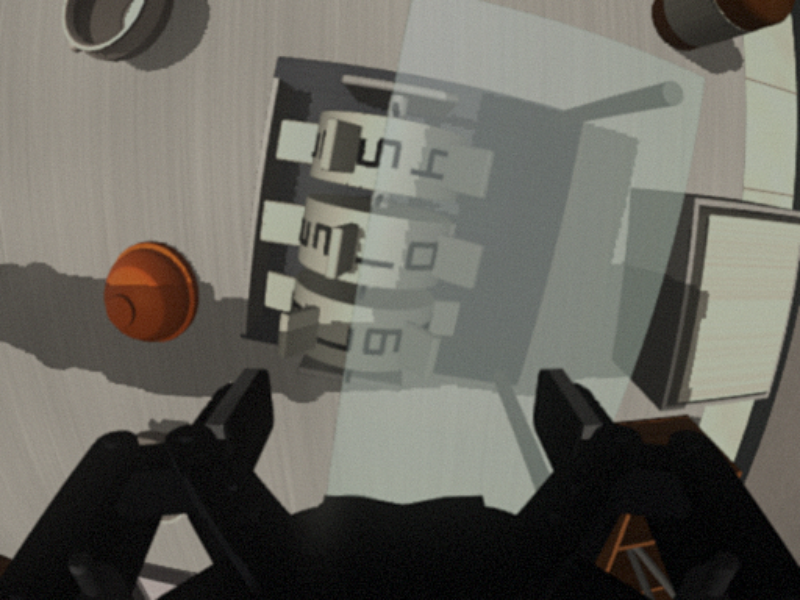

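View pics/s0b.png

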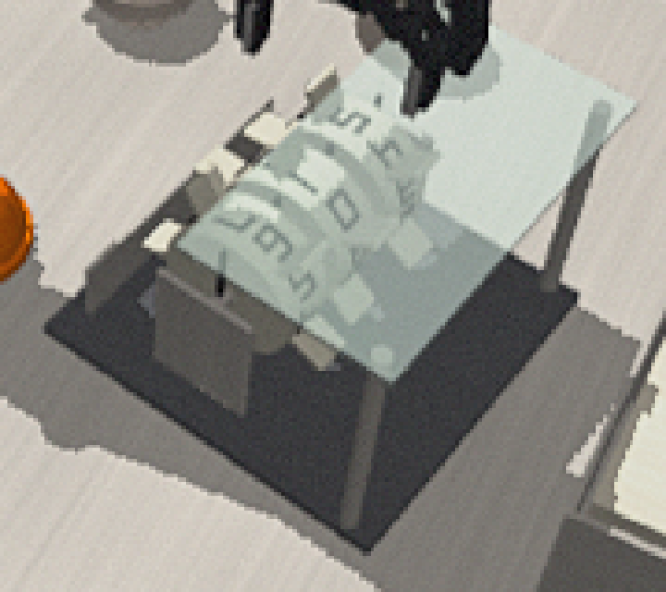

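The wrist view (world +x to the right, +y up) shows the left wheel near 5 (380,152) and the middle near 1 (375,262). The right wheel is between 7 (335,335) and 6 (380,342). The enlarged scene crop agrees. All three need forward rolling. Next I'll refine the display frame and the lug angles.

```bash
cat > lug.py <<'E'
from h import *
import cv2,sys
np.set_printoptions(precision=3,suppress=True)
def frame(o,yaw):
    c,s=np.cos(yaw),np.sin(yaw); return np.array([*o,0.]),np.array([[c,-s,0],[s,c,0],[0,0,1]])
def lugs(names,o,R):
    for n in names:
        f="wrist" in n; d=load(n); P=(cloud(d,f)-o)@R
        ok=d["z_map"]>0
        for nm,yc in(("L",.052),("M",0),("R",-.052)):
            x,z=P[...,0],P[...,2]-.082; r=np.hypot(x,z); a=np.degrees(np.arctan2(x,z))
            m=ok&(abs(P[...,1]-yc)<.011)&(r>.052)&(r<.070)&(z>-.04)
            h,e=np.histogram(a[m],bins=np.arange(-120,121,4)); 
            print(n,nm,[(int(e[i]+2),int(h[i])) for i in range(len(h)) if h[i]>3])
E
python3 - <<'E'
from lug import *
for n in("scene0","side0"):
    d=load(n);P=cloud(d);g=d["img"].astype(int)
    m=((g.max(-1)<85)&(abs(P[...,2]-.01)<.005)&(P[...,0]>.45)&(P[...,0]<.8)&(P[...,1]<.16)&(P[...,1]>-.16)).astype(np.uint8)
    k,l,st,c=cv2.connectedComponentsWithStats(m); i=1+st[1:,4].argmax()
    q=P[l==i][:,:2].astype(np.float32); r=cv2.minAreaRect(q); b=cv2.boxPoints(r);print(n,st[i],r); print(b)
d=load("wrist0"); P=cloud(d,True); g=d["img"].astype(int)
m=((g.max(-1)<85)&(abs(P[...,2]-.01)<.005)&(P[...,0]>.45)&(P[...,0]<.8)&(abs(P[...,1])<.16)).astype(np.uint8)
q=P[m>0][:,:2].astype(np.float32);print("wrist",len(q),cv2.minAreaRect(q),q.min(0),q.max(0))
o,R=frame((.6055,.0236),np.radians(-11.3))
lugs(("scene0","side0","wrist0"),o,R)
E
```

```text
scene0 [ 237  199  144   81 3764] ((0.625270664691925, 0.01954447478055954), (0.24158577620983124, 0.25143229961395264), 79.50619506835938)
[[ 0.48  -0.076]
 [ 0.727 -0.122]
 [ 0.771  0.115]
 [ 0.524  0.161]]
side0 [ 237  162  136   72 3825] ((0.6248055696487427, 0.019140705466270447), (0.23803891241550446, 0.2513045072555542), 79.49998474121094)
[[ 0.48  -0.075]
 [ 0.727 -0.121]
 [ 0.77   0.113]
 [ 0.523  0.159]]
wrist 3389 ((0.5497057437896729, 0.03520674258470535), (0.23916132748126984, 0.09409594535827637), 79.01399230957031) [ 0.482 -0.078] [0.617 0.16 ]
scene0 L [(-94, 21), (-90, 29), (-22, 24), (-18, 5)]
scene0 M [(-82, 39)]
scene0 R [(-102, 34), (-98, 6), (-30, 54), (-26, 10), (106, 19), (110, 24)]
side0 L [(-94, 6), (-90, 35), (-26, 10), (-22, 7), (42, 4), (46, 12)]
side0 M [(-86, 4), (-82, 45), (-14, 24), (-10, 8), (54, 12)]
side0 R [(-106, 8), (-102, 48), (-98, 5), (-34, 8), (-30, 11), (34, 16), (38, 42), (106, 18), (110, 18)]
wrist0 L [(-94, 300), (-90, 78), (-22, 315), (-18, 27)]
wrist0 M [(-86, 16), (-82, 380), (-14, 4), (-10, 192)]
wrist0 R [(-102, 277), (-30, 315)]
```

send_rows(series=[{"tx": -0.03,"ty": 0.02,"tz": 0.04,"az": 10},{"tx": -0.06,"ty": 0.05,"tz": 0.04,"az": 20},{"tx": -0.09,"ty": 0.07,"tz": 0.04,"az": 30},{"tx": -0.118,"ty": 0.094,"tz": 0.04,"az": 40},{"tx": -0.118,"ty": 0.094,"tz": 0.04,"az": 50},{"tx": -0.118,"ty": 0.094,"tz": 0.04,"az": 60},{"tx": -0.118,"ty": 0.094,"tz": 0.04,"az": 70},{"tx": -0.118,"ty": 0.094,"tz": 0.04,"az": 79.5},{"tx": -0.118,"ty": 0.094,"tz": 0.04,"az": 79.5}], claw=-1)

```text
invalid input at $.series[0]: expected keys tx, ty, tz, ax, ay, az
```

send_rows(series=[{"ax": -1.8,"ay": -9.8,"tz": -0.01},{"ax": -3.6,"ay": -19.7,"tz": -0.02},{"ax": -5.5,"ay": -29.5,"tz": -0.03},{"ax": -7.3,"ay": -39.3,"tz": -0.04},{"ax": -7.3,"ay": -39.3,"tz": -0.04}])

```text
invalid input at $.series[0]: expected keys tx, ty, tz, ax, ay, az
```

```bash
cat > p.py <<'E'
from lug import *
from cell import ctrl,cams
YAW=np.radians(-10.5); o,R=frame((.6053,.0230),YAW)
WY=dict(L=.052,M=0,R=-.052)
def tip(w,phi,r=.066,lean=40,h=.011,back=0):
    p,t=np.radians(phi),np.radians(lean)
    q=np.array([r*np.sin(p)-h*np.cos(t)-back*np.sin(t),WY[w],.082+r*np.cos(p)-h*np.sin(t)+back*np.cos(t)])
    return o+R@q
def disp(v): return (v-o)@R
E
python3 - <<'E'
from p import *
for n in("scene","side","wrist"):
    d=cams.get_image(n);np.savez(f"pics/{n}1.npz",**d)
    if n=="side": cv2.imwrite("pics/side1.png",cv2.resize(d["img"][60:300,130:450,::-1],(800,600),interpolation=3))
s=ctrl.state();e=s["eef_pos"];print(s["time"],e,s["ee_rot"],s["joint_pos"],s["grip_width"],disp(e), s["contact_force"])
# refine lug angles w/ fine histogram
lugs(("scene1","side1","wrist1"),o,R)
for ph,b in((-38,.06),(-38,0),(-25,0),(0,0),(15,0)): print(ph,b,tip("L",ph,back=b)-e)
E
```

```text
0.3 [0.625 0.    0.231] [[-0.     1.    -0.001]
 [ 1.     0.    -0.   ]
 [-0.    -0.001 -1.   ]] [-0.063  0.384  0.016  1.37  -0.006  1.388 -0.046] 1.0025956296338079 [ 0.023 -0.019  0.231] [ 0.03  -0.386 -0.193]
scene1 L [(-94, 21), (-90, 32), (-22, 16), (-18, 13)]
scene1 M [(-86, 11), (-82, 28), (-78, 4)]
scene1 R [(-102, 34), (-98, 7), (-34, 4), (-30, 51), (-26, 4), (106, 20), (110, 22)]
side1 L [(-94, 13), (-90, 37), (-26, 10), (-22, 11), (46, 14)]
side1 M [(-86, 8), (-82, 43), (-78, 4), (-14, 24), (-10, 7), (54, 10)]
side1 R [(-106, 6), (-102, 52), (-98, 5), (-34, 9), (-30, 9), (34, 35), (38, 25), (106, 15), (110, 20)]
wrist1 L [(-94, 318), (-90, 55), (-22, 172), (-18, 170)]
wrist1 M [(-86, 16), (-82, 375), (-10, 190)]
wrist1 R [(-102, 260), (-30, 310)]
-38 0.06 [-0.096  0.09  -0.058]
-38 0 [-0.058  0.083 -0.104]
-25 0 [-0.046  0.081 -0.096]
0 0 [-0.018  0.076 -0.09 ]
15 0 [-0.002  0.073 -0.092]
```

View pics/side1.png

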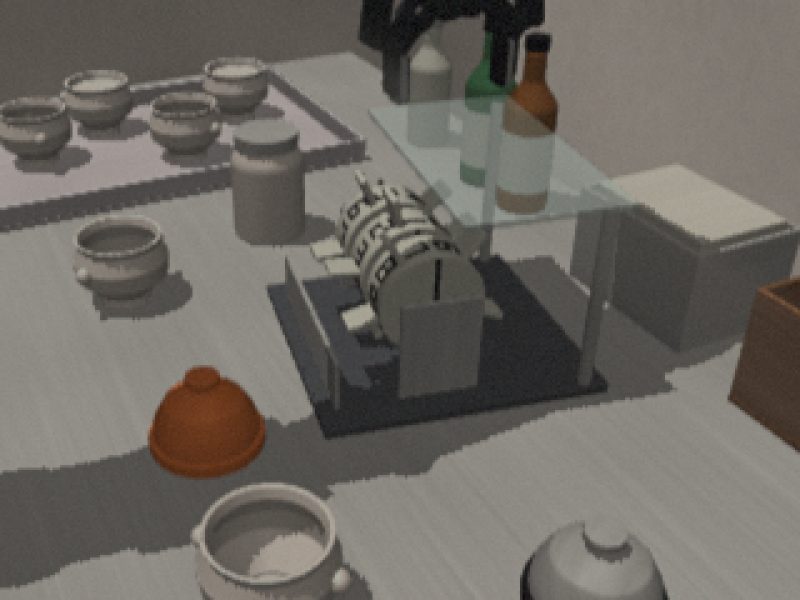

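The moves were refused because every row needs all six keys. The side crop is unchanged: lugs stand near the tops of the wheels and the bell is bottom right at (605,540). I'll resend with full rows.

send_rows(series=[{"tx": -0.03,"ty": 0.02,"tz": 0.04,"ax": 0,"ay": 0,"az": 10},{"tx": -0.06,"ty": 0.05,"tz": 0.04,"ax": 0,"ay": 0,"az": 20},{"tx": -0.09,"ty": 0.07,"tz": 0.04,"ax": 0,"ay": 0,"az": 30},{"tx": -0.118,"ty": 0.094,"tz": 0.04,"ax": 0,"ay": 0,"az": 40},{"tx": -0.118,"ty": 0.094,"tz": 0.04,"ax": 0,"ay": 0,"az": 50},{"tx": -0.118,"ty": 0.094,"tz": 0.04,"ax": 0,"ay": 0,"az": 60},{"tx": -0.118,"ty": 0.094,"tz": 0.04,"ax": 0,"ay": 0,"az": 70},{"tx": -0.118,"ty": 0.094,"tz": 0.04,"ax": 0,"ay": 0,"az": 79.5},{"tx": -0.118,"ty": 0.094,"tz": 0.04,"ax": 0,"ay": 0,"az": 79.5}], claw=-1)

```text
time: 1.42
eef_pos: [0.507, 0.094, 0.2713]
ee_rot: [[-0.983, 0.183, -0.0], [0.183, 0.983, -0.0], [0.0, -0.0, -1.0]]
contact_force: [-1.2, 0.7, 0.6]
grip_width: -0.005
finger_force: 0.0
```

send_rows(series=[{"tx": 0,"ty": 0,"tz": -0.01,"ax": -1.8,"ay": -9.8,"az": 0},{"tx": 0,"ty": 0,"tz": -0.02,"ax": -3.6,"ay": -19.7,"az": 0},{"tx": 0,"ty": 0,"tz": -0.03,"ax": -5.5,"ay": -29.5,"az": 0},{"tx": 0,"ty": 0,"tz": -0.04,"ax": -7.3,"ay": -39.3,"az": 0},{"tx": 0,"ty": 0,"tz": -0.04,"ax": -7.3,"ay": -39.3,"az": 0},{"tx": 0,"ty": 0,"tz": -0.04,"ax": -7.3,"ay": -39.3,"az": 0}])

```text
time: 2.17
eef_pos: [0.5078, 0.0943, 0.2328]
ee_rot: [[-0.753, 0.184, 0.632], [0.142, 0.983, -0.117], [-0.643, 0.002, -0.766]]
contact_force: [-0.3, -0.0, 0.9]
grip_width: -0.002
finger_force: 0.0
```

Run:
```python
from p import *
d=cams.get_image("side");np.savez("pics/side2.npz",**d)
cv2.imwrite("pics/side2.png",cv2.resize(d["img"][0:240,150:470,::-1],(800,600),interpolation=3))
s=ctrl.state();e=s["eef_pos"];print(s["time"],e,s["ee_rot"],s["joint_pos"],s["grip_width"],disp(e), s["contact_force"])
for ph,b in((-38,.06),(-38,0),(-25,0),(-10,0),(0,0),(15,0)): print(ph,b,tip("L",ph,back=b)-e)
```

```text
2.225 [0.509 0.095 0.234] [[-0.752  0.184  0.633]
 [ 0.143  0.983 -0.116]
 [-0.643  0.003 -0.765]] [-0.089 -0.245 -0.394  2.216  0.548  0.658  0.532] 0.00010594347305475307 [-0.108  0.053  0.234] [1.176 0.423 0.833]
-38 0.06 [ 0.02  -0.004 -0.061]
-38 0 [ 0.058 -0.011 -0.107]
-25 0 [ 0.071 -0.014 -0.099]
-10 0 [ 0.087 -0.017 -0.094]
0 0 [ 0.098 -0.019 -0.093]
15 0 [ 0.115 -0.022 -0.095]
```

View pics/side2.png

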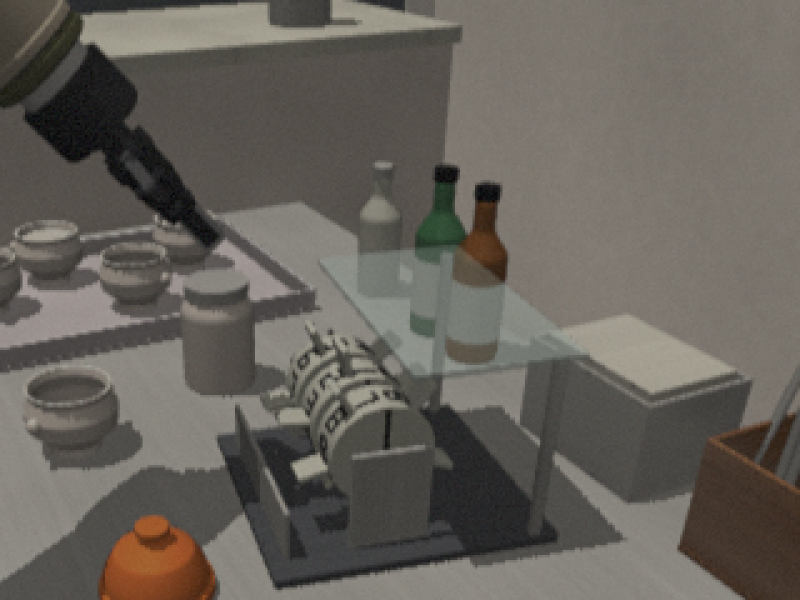

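The side crop shows the shut fingers at (205,235), leaned back and slim in this plane, well clear of the display. Now I'll enter behind the left wheel's lug.

send_rows(series=[{"tx": 0.02,"ty": -0.004,"tz": -0.06,"ax": 0,"ay": 0,"az": 0},{"tx": 0.02,"ty": -0.004,"tz": -0.06,"ax": 0,"ay": 0,"az": 0},{"tx": 0.02,"ty": -0.004,"tz": -0.06,"ax": 0,"ay": 0,"az": 0}])

```text
time: 2.6
eef_pos: [0.5283, 0.0903, 0.1731]
ee_rot: [[-0.753, 0.184, 0.632], [0.141, 0.983, -0.117], [-0.643, 0.001, -0.766]]
contact_force: [0.6, -0.0, 0.7]
grip_width: 0.0
finger_force: 0.0
```

```bash
cat > st.py <<'E'
from p import *
w=sys.argv[1]; s=ctrl.state();e=s["eef_pos"];print(s["time"],e,s["ee_rot"][:,2],disp(e),s["contact_force"],s["joint_pos"])
for a in sys.argv[2:]:
    ph,b=map(float,a.split(",")); print(a,np.round(tip(w,ph,back=b)-e,4))
E
python3 st.py L -38,.06 -38,0 -25,0 -10,0 0,0 11,0
```

```text
2.6 [0.528 0.09  0.173] [ 0.632 -0.117 -0.766] [-0.088  0.052  0.173] [ 0.65  -0.009  0.679] [-0.017 -0.114 -0.461  2.265  0.766  0.536  0.313]
-38,.06 [ 0. -0. -0.]
-38,0 [ 0.038 -0.007 -0.046]
-25,0 [ 0.051 -0.01  -0.038]
-10,0 [ 0.067 -0.013 -0.033]
0,0 [ 0.078 -0.015 -0.032]
11,0 [ 0.091 -0.017 -0.033]
```

send_rows(series=[{"tx": 0.019,"ty": -0.004,"tz": -0.023,"ax": 0,"ay": 0,"az": 0},{"tx": 0.038,"ty": -0.007,"tz": -0.046,"ax": 0,"ay": 0,"az": 0},{"tx": 0.038,"ty": -0.007,"tz": -0.046,"ax": 0,"ay": 0,"az": 0},{"tx": 0.051,"ty": -0.01,"tz": -0.038,"ax": 0,"ay": 0,"az": 0},{"tx": 0.059,"ty": -0.012,"tz": -0.035,"ax": 0,"ay": 0,"az": 0},{"tx": 0.067,"ty": -0.013,"tz": -0.033,"ax": 0,"ay": 0,"az": 0},{"tx": 0.073,"ty": -0.014,"tz": -0.032,"ax": 0,"ay": 0,"az": 0},{"tx": 0.078,"ty": -0.015,"tz": -0.032,"ax": 0,"ay": 0,"az": 0},{"tx": 0.085,"ty": -0.016,"tz": -0.032,"ax": 0,"ay": 0,"az": 0},{"tx": 0.091,"ty": -0.017,"tz": -0.033,"ax": 0,"ay": 0,"az": 0},{"tx": 0.091,"ty": -0.017,"tz": -0.033,"ax": 0,"ay": 0,"az": 0}])

```text
time: 3.98
eef_pos: [0.6183, 0.0728, 0.1379]
ee_rot: [[-0.754, 0.183, 0.631], [0.14, 0.983, -0.118], [-0.642, -0.0, -0.767]]
contact_force: [-0.6, 0.1, -0.5]
grip_width: 0.001
finger_force: 0.0
```

```bash
cat > look.py <<'E'
from p import *
t=sys.argv[1]; ns=sys.argv[2].split(",")
for n in ns: np.savez(f"pics/{n}{t}.npz",**cams.get_image(n))
# lug angle: median angle of lug's faces; front edge top (r 68-74) gives centre
for n in ns:
    f=n=="wrist"; d=load(n+t); P=(cloud(d,f)-o)@R; ok=d["z_map"]>0
    x,z=P[...,0],P[...,2]-.082; r=np.hypot(x,z); a=np.degrees(np.arctan2(x,z))
    for k,yc in WY.items():
        m=ok&(abs(P[...,1]-yc)<.011)&(r>.055)&(r<.069)&(abs(a)<125)
        s=np.sort(a[m]); 
        if len(s)==0: continue
        g=np.split(s,np.where(np.diff(s)>6)[0]+1)
        e=ok&(abs(P[...,1]-yc)<.011)&(r>.0705)&(r<.074)&(abs(a)<125)
        s2=np.sort(a[e]); g2=np.split(s2,np.where(np.diff(s2)>6)[0]+1)
        print(n,k,"face",[(round(float(q.min()),1),round(float(np.median(q)),1),round(float(q.max()),1),len(q)) for q in g if len(q)>5],"end",[(round(float(np.median(q)),1),len(q)) for q in g2 if len(q)>5])
E
python3 look.py 3 scene,side,wrist; python3 st.py L 11,0 15,0
```

```text
scene L face [(-61.3, -56.9, -52.1, 45)] end []
scene M face [(-85.7, -82.1, -77.5, 28)] end [(-82.6, 6), (-12.5, 15)]
scene R face [(-108.8, -102.1, -99.5, 37), (-35.2, -29.5, -26.3, 53), (106.5, 108.8, 111.7, 33)] end [(-31.3, 19)]
side L face [(-61.2, -56.2, -55.1, 30), (-15.1, 6.4, 14.2, 49), (79.0, 80.2, 81.2, 9)] end [(-58.2, 14), (1.4, 6), (10.5, 12)]
side M face [(-85.7, -81.2, -79.7, 43), (-16.0, -14.8, -10.3, 27), (54.9, 55.3, 56.6, 6)] end [(-82.5, 10), (-13.5, 17)]
side R face [(-105.8, -101.3, -99.1, 49), (-34.9, -32.3, -29.5, 18), (34.8, 36.2, 40.9, 47), (107.1, 108.3, 113.9, 31)] end [(-101.6, 6), (-32.1, 18)]
wrist L face [(-57.9, -57.4, -56.7, 403), (-17.6, -12.8, -5.6, 623)] end [(-59.8, 661), (-17.4, 189)]
wrist M face [(-84.5, -82.8, -81.3, 912), (-17.1, -15.6, -14.2, 934), (55.7, 57.3, 58.8, 310)] end [(-84.5, 371), (-13.7, 247), (57.9, 13)]
wrist R face [(-104.5, -102.6, -100.6, 667), (-37.0, -35.8, -34.5, 333), (35.2, 37.2, 39.0, 493)] end [(-103.4, 141), (-33.4, 284), (37.8, 15)]
4.125 [0.618 0.073 0.138] [ 0.631 -0.117 -0.767] [0.003 0.051 0.138] [ 0.272 -0.768 -0.254] [ 0.052  0.132 -0.438  2.131  1.015  0.473  0.191]
11,0 [0.001 0.    0.002]
15,0 [ 0.005 -0.     0.001]
```

send_rows(series=[{"tx": 0.003,"ty": -0.0005,"tz": 0.0005,"ax": 0,"ay": 0,"az": 0},{"tx": 0.0055,"ty": -0.001,"tz": 0.001,"ax": 0,"ay": 0,"az": 0},{"tx": 0.0055,"ty": -0.001,"tz": 0.001,"ax": 0,"ay": 0,"az": 0},{"tx": 0.0055,"ty": -0.001,"tz": 0.001,"ax": 0,"ay": 0,"az": 0}])

```text
time: 4.62
eef_pos: [0.6236, 0.072, 0.1394]
ee_rot: [[-0.753, 0.182, 0.632], [0.14, 0.983, -0.117], [-0.643, -0.0, -0.766]]
contact_force: [-0.5, -0.5, 0.3]
grip_width: -0.001
finger_force: 0.3
```

send_rows(series=[{"tx": -0.028,"ty": 0.005,"tz": 0.028,"ax": 0,"ay": 0,"az": 0},{"tx": -0.056,"ty": 0.01,"tz": 0.056,"ax": 0,"ay": 0,"az": 0},{"tx": -0.1,"ty": 0.018,"tz": 0.07,"ax": 0,"ay": 0,"az": 0},{"tx": -0.1,"ty": 0.018,"tz": 0.07,"ax": 0,"ay": 0,"az": 0}])

```text
time: 5.12
eef_pos: [0.5226, 0.0911, 0.2118]
ee_rot: [[-0.751, 0.18, 0.635], [0.138, 0.984, -0.117], [-0.646, -0.0, -0.763]]
contact_force: [-0.0, -0.9, 0.9]
grip_width: 0.002
finger_force: 0.0
```

```bash
python3 look.py 4 scene,side,wrist; python3 st.py M -32,.06 -32,0 -20,0 -10,0 0,0 15.4,0
```

```text
scene L face [(-57.7, -52.8, -49.1, 54)] end [(-53.3, 7)]
scene M face [(-85.1, -82.0, -78.7, 32)] end [(-83.0, 6), (-11.7, 10)]
scene R face [(-106.6, -101.7, -98.7, 39), (-36.3, -29.6, -26.9, 50), (105.2, 109.1, 114.6, 35)] end [(-32.0, 17)]
side L face [(-124.8, -124.0, -123.0, 19), (-57.1, -52.8, -51.2, 26), (12.0, 13.4, 18.5, 33)] end [(-54.5, 14), (13.7, 10)]
side M face [(-86.5, -81.5, -79.3, 41), (-15.7, -15.3, -10.2, 23), (53.9, 55.3, 55.8, 7)] end [(-82.6, 9), (-13.4, 18)]
side R face [(-107.8, -101.0, -99.6, 51), (-34.9, -32.1, -29.5, 16), (33.6, 36.0, 40.7, 50), (107.5, 108.5, 113.5, 30)] end [(-101.9, 6), (-32.3, 19)]
wrist L face [(-125.0, -124.8, -123.4, 28), (-58.5, -54.0, -53.7, 51), (12.0, 13.9, 15.4, 248)] end [(-56.3, 140)]
wrist M face [(-84.1, -82.9, -81.8, 256), (-17.4, -15.7, -14.6, 278), (56.1, 57.3, 59.2, 125)] end [(-84.8, 140), (-13.3, 100)]
wrist R face [(-104.4, -102.6, -100.9, 270), (-36.6, -35.7, -34.9, 135), (35.3, 37.2, 38.7, 231)] end [(-103.7, 87), (-33.5, 126), (38.4, 17)]
5.275 [0.524 0.09  0.21 ] [ 0.632 -0.118 -0.766] [-0.092  0.051  0.21 ] [0.533 0.43  0.66 ] [ 0.054 -0.185 -0.507  2.223  0.592  0.585  0.498]
-32,.06 [ 0.001 -0.052 -0.033]
-32,0 [ 0.039 -0.059 -0.079]
-20,0 [ 0.051 -0.061 -0.073]
-10,0 [ 0.062 -0.063 -0.07 ]
0,0 [ 0.073 -0.065 -0.069]
15.4,0 [ 0.09  -0.069 -0.071]
```

send_rows(series=[{"tx": 0.001,"ty": -0.052,"tz": -0.005,"ax": 0,"ay": 0,"az": 0},{"tx": 0.001,"ty": -0.052,"tz": -0.033,"ax": 0,"ay": 0,"az": 0},{"tx": 0.02,"ty": -0.055,"tz": -0.056,"ax": 0,"ay": 0,"az": 0},{"tx": 0.039,"ty": -0.059,"tz": -0.079,"ax": 0,"ay": 0,"az": 0},{"tx": 0.045,"ty": -0.06,"tz": -0.076,"ax": 0,"ay": 0,"az": 0},{"tx": 0.051,"ty": -0.061,"tz": -0.073,"ax": 0,"ay": 0,"az": 0},{"tx": 0.062,"ty": -0.063,"tz": -0.07,"ax": 0,"ay": 0,"az": 0},{"tx": 0.068,"ty": -0.064,"tz": -0.069,"ax": 0,"ay": 0,"az": 0},{"tx": 0.073,"ty": -0.065,"tz": -0.069,"ax": 0,"ay": 0,"az": 0},{"tx": 0.082,"ty": -0.067,"tz": -0.07,"ax": 0,"ay": 0,"az": 0},{"tx": 0.09,"ty": -0.069,"tz": -0.071,"ax": 0,"ay": 0,"az": 0},{"tx": 0.09,"ty": -0.069,"tz": -0.071,"ax": 0,"ay": 0,"az": 0}])

```text
time: 6.78
eef_pos: [0.6139, 0.0208, 0.138]
ee_rot: [[-0.754, 0.183, 0.631], [0.14, 0.983, -0.117], [-0.642, -0.0, -0.767]]
contact_force: [-0.5, -0.4, -0.4]
grip_width: -0.001
finger_force: 0.0
```

send_rows(series=[{"tx": -0.028,"ty": 0.005,"tz": 0.028,"ax": 0,"ay": 0,"az": 0},{"tx": -0.056,"ty": 0.01,"tz": 0.056,"ax": 0,"ay": 0,"az": 0},{"tx": -0.1,"ty": 0.018,"tz": 0.06,"ax": 0,"ay": 0,"az": 0},{"tx": -0.1,"ty": 0.018,"tz": 0.06,"ax": 0,"ay": 0,"az": 0}])

```text
time: 7.28
eef_pos: [0.5115, 0.0389, 0.1976]
ee_rot: [[-0.754, 0.182, 0.631], [0.139, 0.983, -0.118], [-0.642, -0.002, -0.767]]
contact_force: [0.9, -0.0, 0.1]
grip_width: 0.001
finger_force: 0.0
```

```bash
python3 look.py 5 side,wrist; python3 st.py M -66,.04 -66,0 -58,0 -48,0 -38,0 -28,0 -18,0 -8,0 2,0 12,0 16.6,0
```

```text
side L face [(-124.9, -124.3, -122.6, 30), (-56.9, -52.8, -51.9, 23), (11.5, 13.4, 18.6, 31), (83.2, 84.7, 90.6, 28)] end [(-54.6, 13), (14.0, 8)]
side M face [(-125.0, -122.7, -121.6, 22), (-56.1, -52.0, -50.7, 29), (12.9, 14.1, 19.3, 39), (84.7, 86.2, 89.1, 19)] end [(-53.7, 16), (14.6, 9)]
side R face [(-106.2, -101.0, -99.0, 48), (-34.8, -31.8, -29.5, 16), (34.5, 35.9, 40.3, 47), (106.6, 108.2, 112.6, 31)] end [(-102.1, 7), (-32.3, 19)]
wrist L face [(-125.0, -124.8, -124.0, 25), (-58.2, -53.9, -53.5, 8), (11.9, 14.0, 15.5, 320)] end [(-56.1, 158), (14.8, 22)]
wrist M face [(-125.0, -124.5, -122.7, 191)] end [(-55.8, 160)]
wrist R face [(-104.7, -102.7, -101.0, 330), (-36.9, -36.0, -33.2, 180), (35.6, 37.3, 39.7, 274)] end [(-103.8, 103), (-33.4, 145)]
7.375 [0.514 0.039 0.199] [ 0.632 -0.118 -0.766] [-0.093 -0.001  0.199] [ 0.249 -0.021 -0.306] [ 0.194 -0.245 -0.496  2.292  0.452  0.484  0.721]
-66,.04 [-0.001  0.001 -0.066]
-66,0 [ 0.024 -0.003 -0.097]
-58,0 [ 0.028 -0.004 -0.089]
-48,0 [ 0.035 -0.005 -0.08 ]
-38,0 [ 0.043 -0.007 -0.072]
-28,0 [ 0.053 -0.009 -0.066]
-18,0 [ 0.063 -0.011 -0.061]
-8,0 [ 0.074 -0.013 -0.058]
2,0 [ 0.086 -0.015 -0.058]
12,0 [ 0.097 -0.017 -0.059]
16.6,0 [ 0.102 -0.018 -0.06 ]
```

send_rows(series=[{"tx": 0.0,"ty": 0.0,"tz": -0.04,"ax": 0,"ay": 0,"az": 0},{"tx": 0.0,"ty": 0.0,"tz": -0.066,"ax": 0,"ay": 0,"az": 0},{"tx": 0.024,"ty": -0.003,"tz": -0.097,"ax": 0,"ay": 0,"az": 0},{"tx": 0.024,"ty": -0.003,"tz": -0.097,"ax": 0,"ay": 0,"az": 0},{"tx": 0.028,"ty": -0.004,"tz": -0.089,"ax": 0,"ay": 0,"az": 0},{"tx": 0.035,"ty": -0.005,"tz": -0.08,"ax": 0,"ay": 0,"az": 0},{"tx": 0.043,"ty": -0.007,"tz": -0.072,"ax": 0,"ay": 0,"az": 0},{"tx": 0.053,"ty": -0.009,"tz": -0.066,"ax": 0,"ay": 0,"az": 0},{"tx": 0.063,"ty": -0.011,"tz": -0.061,"ax": 0,"ay": 0,"az": 0},{"tx": 0.074,"ty": -0.013,"tz": -0.058,"ax": 0,"ay": 0,"az": 0},{"tx": 0.086,"ty": -0.015,"tz": -0.058,"ax": 0,"ay": 0,"az": 0},{"tx": 0.086,"ty": -0.015,"tz": -0.058,"ax": 0,"ay": 0,"az": 0}])

```text
time: 8.88
eef_pos: [0.6005, 0.024, 0.1404]
ee_rot: [[-0.753, 0.183, 0.632], [0.141, 0.983, -0.116], [-0.642, 0.001, -0.766]]
contact_force: [-0.1, 0.9, -0.6]
grip_width: 0.001
finger_force: 0.0
```

```bash
python3 look.py 6 side,wrist|grep -v " R "; python3 st.py M 2,0 12,0 15.4,0 16.6,0
```

```text
side L face [(-125.0, -123.9, -122.7, 27), (-57.0, -52.7, -51.6, 27), (11.5, 13.5, 17.7, 29), (83.1, 84.9, 90.4, 31)] end [(-54.5, 13), (14.0, 9)]
side M face [(-67.8, -63.5, -62.5, 33), (-19.4, 1.9, 8.0, 49)] end [(-65.6, 16), (3.1, 22)]
wrist L face [(-125.0, -124.8, -124.2, 55), (-58.9, -53.5, -53.0, 149), (11.9, 14.1, 16.4, 719)] end [(-56.1, 464), (14.2, 13)]
wrist M face [(-65.7, -64.7, -63.9, 570), (-21.9, -18.7, -13.5, 493)] end [(-67.0, 562), (-22.1, 166)]
8.975 [0.6   0.024 0.14 ] [ 0.631 -0.117 -0.767] [-0.006  0.     0.14 ] [ 1.015  0.725 -0.33 ] [ 0.883  0.179 -1.192  2.174  1.126  0.487  0.218]
2,0 [-0.    -0.     0.001]
12,0 [ 0.011 -0.002 -0.001]
15.4,0 [ 0.015 -0.003 -0.002]
16.6,0 [ 0.016 -0.003 -0.002]
```

send_rows(series=[{"tx": 0.006,"ty": -0.001,"tz": 0.0,"ax": 0,"ay": 0,"az": 0},{"tx": 0.011,"ty": -0.002,"tz": -0.001,"ax": 0,"ay": 0,"az": 0},{"tx": 0.0165,"ty": -0.003,"tz": -0.002,"ax": 0,"ay": 0,"az": 0},{"tx": 0.0165,"ty": -0.003,"tz": -0.002,"ax": 0,"ay": 0,"az": 0},{"tx": 0.0165,"ty": -0.003,"tz": -0.002,"ax": 0,"ay": 0,"az": 0}])

```text
time: 9.6
eef_pos: [0.6161, 0.0209, 0.1384]
ee_rot: [[-0.753, 0.183, 0.632], [0.14, 0.983, -0.118], [-0.643, -0.0, -0.766]]
contact_force: [-0.4, 0.4, -0.6]
grip_width: -0.003
finger_force: 0.0
```

send_rows(series=[{"tx": -0.028,"ty": 0.005,"tz": 0.028,"ax": 0,"ay": 0,"az": 0},{"tx": -0.056,"ty": 0.01,"tz": 0.056,"ax": 0,"ay": 0,"az": 0},{"tx": -0.085,"ty": 0.015,"tz": 0.06,"ax": 0,"ay": 0,"az": 0},{"tx": -0.085,"ty": 0.015,"tz": 0.06,"ax": 0,"ay": 0,"az": 0}])

```text
time: 10.1
eef_pos: [0.5303, 0.0362, 0.199]
ee_rot: [[-0.753, 0.183, 0.632], [0.14, 0.983, -0.117], [-0.643, 0.001, -0.766]]
contact_force: [-31.2, -22.0, 35.5]
grip_width: -0.002
finger_force: 0.0
```

```bash
python3 look.py 7 scene,side,wrist; python3 st.py R -50,.06 -50,0 -40,0 -30,0 -20,0 -10,0 0,0 10,0 16.6,0
```

```text
scene L face [(-61.1, -53.2, -50.5, 51)] end [(-53.5, 6)]
scene M face [(-56.1, -50.7, -46.7, 57)] end [(-52.6, 9)]
scene R face [(-107.1, -101.7, -98.9, 42), (-35.0, -29.8, -27.4, 51), (105.8, 108.3, 113.6, 34)] end [(-31.1, 17)]
side L face [(-125.0, -124.1, -123.0, 29), (-57.0, -52.6, -51.7, 26), (11.7, 13.2, 17.6, 33), (83.3, 84.9, 89.8, 31)] end [(-54.5, 14), (13.7, 9)]
side M face [(-123.3, -121.5, -120.2, 25), (-55.1, -50.1, -49.2, 26), (13.7, 15.9, 20.9, 44), (85.7, 87.5, 91.8, 20)] end [(-52.1, 14)]
side R face [(-105.8, -101.3, -99.0, 53), (-34.8, -32.1, -29.5, 17), (33.3, 36.3, 41.0, 45), (107.3, 108.4, 113.1, 32)] end [(-101.6, 7), (-32.3, 16)]
wrist L face [(-125.0, -124.8, -122.9, 31), (-53.9, -53.6, -53.3, 57), (12.5, 14.1, 15.7, 358)] end [(-56.0, 178), (16.5, 32)]
wrist M face [(-125.0, -123.2, -120.7, 357), (14.3, 16.2, 18.8, 156)] end [(-123.7, 46), (-53.8, 176)]
wrist R face [(-104.6, -102.6, -100.7, 370), (-36.9, -36.0, -34.8, 182), (35.1, 37.2, 39.1, 303)] end [(-103.6, 102), (-33.4, 148), (37.7, 12)]
10.25 [0.531 0.036 0.199] [ 0.632 -0.117 -0.766] [-0.076 -0.     0.199] [-0.171 -0.673 -0.548] [ 0.643 -0.252 -0.859  2.249  0.225  0.426  0.95 ]
-50,.06 [-0.031 -0.047 -0.035]
-50,0 [ 0.007 -0.054 -0.081]
-40,0 [ 0.015 -0.055 -0.073]
-30,0 [ 0.024 -0.057 -0.066]
-20,0 [ 0.035 -0.059 -0.062]
-10,0 [ 0.045 -0.061 -0.059]
0,0 [ 0.057 -0.063 -0.058]
10,0 [ 0.068 -0.065 -0.059]
16.6,0 [ 0.075 -0.066 -0.06 ]
```

send_rows(series=[{"tx": 0.0,"ty": -0.025,"tz": -0.025,"ax": 0,"ay": 0,"az": 0},{"tx": -0.008,"ty": -0.05,"tz": -0.055,"ax": 0,"ay": 0,"az": 0},{"tx": 0.007,"ty": -0.054,"tz": -0.081,"ax": 0,"ay": 0,"az": 0},{"tx": 0.007,"ty": -0.054,"tz": -0.081,"ax": 0,"ay": 0,"az": 0},{"tx": 0.015,"ty": -0.055,"tz": -0.073,"ax": 0,"ay": 0,"az": 0},{"tx": 0.024,"ty": -0.057,"tz": -0.066,"ax": 0,"ay": 0,"az": 0},{"tx": 0.035,"ty": -0.059,"tz": -0.062,"ax": 0,"ay": 0,"az": 0},{"tx": 0.045,"ty": -0.061,"tz": -0.059,"ax": 0,"ay": 0,"az": 0},{"tx": 0.057,"ty": -0.063,"tz": -0.058,"ax": 0,"ay": 0,"az": 0},{"tx": 0.068,"ty": -0.065,"tz": -0.059,"ax": 0,"ay": 0,"az": 0},{"tx": 0.068,"ty": -0.065,"tz": -0.059,"ax": 0,"ay": 0,"az": 0}])

```text
time: 11.62
eef_pos: [0.5998, -0.0287, 0.1396]
ee_rot: [[-0.753, 0.182, 0.632], [0.14, 0.983, -0.116], [-0.643, 0.001, -0.766]]
contact_force: [0.3, 0.1, 0.4]
grip_width: 0.001
finger_force: 0.0
```

```bash
python3 look.py 8 scene,side,wrist; python3 st.py R 10,0 16,0
```

```text
scene L face [(-58.7, -53.2, -49.8, 50)] end [(-53.9, 6)]
scene M face [] end []
scene R face [(-62.2, -56.2, -52.7, 54)] end []
side L face [(-124.8, -124.1, -122.6, 25), (-57.1, -52.8, -51.3, 29), (12.7, 14.5, 18.4, 13), (83.3, 86.1, 89.1, 14)] end [(-54.4, 13), (13.9, 7)]
side M face [(-124.8, -121.7, -120.0, 41), (-55.5, -50.0, -49.1, 29), (14.8, 16.2, 21.5, 32), (85.3, 87.3, 91.4, 35)] end [(-51.7, 18)]
side R face [(-61.3, -55.8, -54.7, 34), (-13.6, 8.2, 14.4, 65), (80.4, 81.9, 87.1, 47)] end [(-57.8, 19), (10.1, 27)]
wrist L face [(-125.0, -124.8, -123.6, 48), (-58.9, -53.6, -53.0, 187), (11.7, 14.2, 19.8, 631)] end [(-56.1, 276), (15.6, 50)]
wrist M face [(-124.9, -123.2, -121.2, 788), (-56.5, -51.0, -50.5, 137), (14.6, 16.6, 18.3, 830)] end [(-123.7, 93), (-53.5, 514), (17.5, 37)]
wrist R face [(-57.4, -56.7, -56.1, 377), (-16.2, -11.8, -5.9, 587)] end [(-59.1, 674), (-16.5, 191)]
11.775 [ 0.599 -0.029  0.14 ] [ 0.632 -0.117 -0.766] [ 0.003 -0.052  0.14 ] [-0.777 -0.172 -0.958] [ 1.103  0.184 -1.273  2.188  1.087  0.407  0.364]
10,0 [-0.  0.  0.]
16,0 [ 0.007 -0.001 -0.001]
```

send_rows(series=[{"tx": 0.003,"ty": -0.0005,"tz": 0.0,"ax": 0,"ay": 0,"az": 0},{"tx": 0.0063,"ty": -0.001,"tz": -0.001,"ax": 0,"ay": 0,"az": 0},{"tx": 0.0063,"ty": -0.001,"tz": -0.001,"ax": 0,"ay": 0,"az": 0},{"tx": 0.0063,"ty": -0.001,"tz": -0.001,"ax": 0,"ay": 0,"az": 0}])

```text
time: 12.28
eef_pos: [0.6053, -0.0299, 0.1383]
ee_rot: [[-0.754, 0.182, 0.632], [0.14, 0.983, -0.117], [-0.642, -0.0, -0.766]]
contact_force: [0.6, 0.0, 0.3]
grip_width: -0.001
finger_force: 0.0
```

send_rows(series=[{"tx": -0.025,"ty": 0.005,"tz": 0.03,"ax": 0,"ay": 0,"az": 0},{"tx": -0.05,"ty": 0.01,"tz": 0.05,"ax": 0,"ay": 0,"az": 0},{"tx": -0.05,"ty": 0.01,"tz": 0.05,"ax": 0,"ay": 0,"az": 0}])

```text
time: 12.65
eef_pos: [0.5583, -0.0271, 0.1654]
ee_rot: [[-0.778, 0.187, 0.6], [0.137, 0.982, -0.129], [-0.614, -0.019, -0.789]]
contact_force: [-0.1, 0.1, -0.8]
grip_width: 0.002
finger_force: 0.0
```

```bash
python3 look.py 9 scene,side,wrist; python3 st.py L -2,.03 2,0 10,0 14,0 16.2,0
python3 - <<'E'
from p import *
d=load("side9"); a=d["img"][110:210,235:365,::-1]; d=load("scene9"); b=d["img"][140:240,255:385,::-1]
cv2.imwrite("pics/c9.png",cv2.resize(np.hstack([a,b]),(800,308),interpolation=3))
E
```

```text
scene L face [(-58.6, -53.4, -50.0, 50)] end [(-54.2, 6)]
scene M face [(-57.7, -50.7, -47.2, 55)] end [(-50.5, 9)]
scene R face [(-55.9, -52.0, -48.3, 55)] end [(-53.7, 10)]
side L face [(-124.9, -124.1, -121.5, 29), (-57.1, -52.8, -51.6, 27), (12.1, 13.5, 18.1, 32)] end [(-54.4, 12), (14.2, 8)]
side M face [(-124.3, -121.8, -120.5, 40), (-55.1, -50.2, -49.1, 32), (13.8, 15.7, 19.9, 44), (85.2, 87.3, 91.8, 38)] end [(-51.9, 15)]
side R face [(-124.9, -122.9, -121.2, 42), (-56.6, -51.5, -50.4, 33), (13.1, 14.5, 20.2, 46), (84.4, 85.9, 92.3, 48)] end [(-53.1, 19), (14.6, 7)]
wrist L face [(-125.0, -124.8, -123.8, 23), (-58.7, -53.6, -52.9, 104), (11.9, 14.2, 17.9, 442)] end [(-56.1, 189), (15.5, 44)]
wrist M face [(-124.9, -123.3, -121.4, 504), (-56.4, -51.1, -50.5, 78), (14.8, 16.6, 19.1, 523)] end [(-123.9, 60), (-53.6, 293), (17.8, 43)]
wrist R face [(-125.0, -124.2, -122.6, 443), (-52.8, -52.5, -51.7, 93), (14.6, 15.3, 16.6, 18)] end [(-124.6, 40), (-54.8, 332)]
12.8 [ 0.559 -0.027  0.166] [ 0.602 -0.131 -0.788] [-0.036 -0.057  0.166] [-0.428 -0.454  0.24 ] [ 0.987 -0.104 -1.062  2.215  0.298  0.356  1.041]
-2,.03 [ 0.026  0.106 -0.003]
2,0 [ 0.049  0.102 -0.025]
10,0 [ 0.058  0.101 -0.026]
14,0 [ 0.063  0.1   -0.027]
16.2,0 [ 0.065  0.099 -0.028]
```

View pics/c9.png

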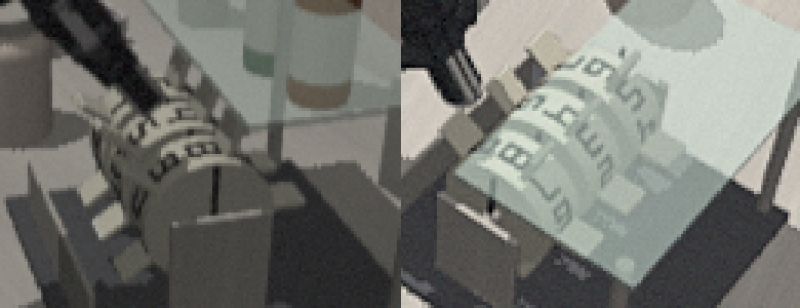

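The crops show 6-4-8 (left crop: 8 at (195,145); right crop: 6, 4, 8 in line with the marks). Measured lug errors are about −1.6°, +1° and 0°. I'll move on to the bell and bring the tool upright on the way.

send_rows(series=[{"tx": 0.0,"ty": -0.02,"tz": 0.03,"ax": 1.8,"ay": 9.8,"az": 0},{"tx": 0.0,"ty": -0.05,"tz": 0.06,"ax": 3.6,"ay": 19.7,"az": 0},{"tx": 0.0,"ty": -0.09,"tz": 0.07,"ax": 5.5,"ay": 29.5,"az": 0},{"tx": 0.0,"ty": -0.13,"tz": 0.07,"ax": 7.3,"ay": 39.3,"az": 0},{"tx": 0.0,"ty": -0.18,"tz": 0.07,"ax": 7.3,"ay": 39.3,"az": 0},{"tx": 0.01,"ty": -0.23,"tz": 0.04,"ax": 7.3,"ay": 39.3,"az": 0},{"tx": 0.01,"ty": -0.27,"tz": 0.0,"ax": 7.3,"ay": 39.3,"az": 0},{"tx": 0.01,"ty": -0.27,"tz": 0.0,"ax": 7.3,"ay": 39.3,"az": 0},{"tx": 0.01,"ty": -0.27,"tz": 0.0,"ax": 7.3,"ay": 39.3,"az": 0}])

```text
time: 13.92
eef_pos: [0.5689, -0.2973, 0.164]
ee_rot: [[-0.984, 0.175, -0.041], [0.176, 0.984, -0.012], [0.038, -0.019, -0.999]]
contact_force: [-0.3, 1.0, -0.0]
grip_width: -0.002
finger_force: 0.0
```

```bash
python3 look.py 10 scene,side
python3 - <<'E'
from p import *
s=ctrl.state();e=s["eef_pos"];print(s["time"],e,s["ee_rot"],s["joint_pos"],s["contact_force"],np.array([.570,-.2973,.075])-e)
E
```

```text
scene L face [(-60.1, -52.5, -50.0, 55)] end [(-53.8, 7)]
scene M face [(-55.7, -50.3, -46.8, 49)] end [(-52.4, 11)]
scene R face [(-58.0, -51.7, -48.0, 58)] end [(-51.7, 12)]
side L face [(-125.0, -124.3, -122.2, 23), (-56.5, -52.9, -51.5, 28), (11.2, 13.6, 18.6, 37)] end [(-54.5, 13), (14.1, 10)]
side M face [(-124.2, -121.6, -118.9, 41), (-55.6, -50.4, -49.2, 27), (14.3, 15.9, 20.4, 40), (85.9, 87.4, 91.9, 35)] end [(-51.8, 15)]
side R face [(-124.9, -122.9, -119.5, 40), (-56.5, -51.7, -50.6, 32), (13.2, 14.5, 20.3, 48), (84.4, 86.3, 90.5, 43)] end [(-53.4, 17), (15.0, 8)]
14.025 [ 0.57  -0.296  0.166] [[-0.984  0.173 -0.038]
 [ 0.173  0.985 -0.012]
 [ 0.036 -0.018 -0.999]] [ 0.867  0.569 -0.684  1.357  0.377  1.375  1.572] [ 0.198 -0.471  0.11 ] [ 0.    -0.001 -0.091]
```

send_rows(series=[{"tx": 0,"ty": -0.001,"tz": -0.05,"ax": 0,"ay": 0,"az": 0},{"tx": 0,"ty": -0.001,"tz": -0.09,"ax": 0,"ay": 0,"az": 0},{"tx": 0,"ty": -0.001,"tz": -0.1,"ax": 0,"ay": 0,"az": 0},{"tx": 0,"ty": -0.001,"tz": -0.105,"ax": 0,"ay": 0,"az": 0},{"tx": 0,"ty": -0.001,"tz": -0.108,"ax": 0,"ay": 0,"az": 0},{"tx": 0,"ty": -0.001,"tz": -0.109,"ax": 0,"ay": 0,"az": 0},{"tx": 0,"ty": -0.001,"tz": -0.109,"ax": 0,"ay": 0,"az": 0}])

```text
time: 14.9
eef_pos: [0.5703, -0.2976, 0.0583]
ee_rot: [[-0.984, 0.173, -0.036], [0.174, 0.985, -0.011], [0.034, -0.017, -0.999]]
contact_force: [-1.5, 2.3, 7.0]
grip_width: -0.002
finger_force: 3.6
```

send_rows(series=[{"tx": 0,"ty": 0,"tz": -0.002,"ax": 0,"ay": 0,"az": 0},{"tx": 0,"ty": 0,"tz": -0.003,"ax": 0,"ay": 0,"az": 0},{"tx": 0,"ty": 0,"tz": -0.003,"ax": 0,"ay": 0,"az": 0}])

```text
time: 15.28
eef_pos: [0.5705, -0.2976, 0.0579]
ee_rot: [[-0.984, 0.173, -0.036], [0.174, 0.985, -0.012], [0.033, -0.018, -0.999]]
contact_force: [-10.8, 5.2, 24.7]
grip_width: -0.002
finger_force: 12.6
```

The plunger is against its stop: 25 N, and z did not drop further. Releasing.

send_rows(series=[{"tx": 0,"ty": 0,"tz": 0.03,"ax": 0,"ay": 0,"az": 0},{"tx": 0,"ty": 0,"tz": 0.08,"ax": 0,"ay": 0,"az": 0},{"tx": 0,"ty": 0,"tz": 0.13,"ax": 0,"ay": 0,"az": 0},{"tx": 0,"ty": 0,"tz": 0.13,"ax": 0,"ay": 0,"az": 0},{"tx": 0,"ty": 0,"tz": 0.13,"ax": 0,"ay": 0,"az": 0}])

```text
time: 15.9
eef_pos: [0.5691, -0.298, 0.1836]
ee_rot: [[-0.984, 0.174, -0.038], [0.174, 0.985, -0.011], [0.036, -0.018, -0.999]]
contact_force: [-0.2, -0.6, -0.8]
grip_width: -0.001
finger_force: 0.0
```

```bash
python3 look.py 11 scene,side
python3 - <<'E'
from p import *
d=load("scene11"); cv2.imwrite("pics/s11.png",d["img"][:,:,::-1])
P=cloud(load("side11")); m=(np.hypot(P[...,0]-.57,P[...,1]+.297)<.01); print("plunger z",np.percentile(P[m][:,2],90), ctrl.state()["contact_force"])
E
```

```text
scene L face [(-58.4, -53.1, -51.1, 57)] end [(-53.2, 6)]
scene M face [(-56.4, -50.3, -48.0, 57)] end [(-51.6, 9)]
scene R face [(-57.6, -52.0, -48.3, 57)] end [(-53.0, 10)]
side L face [(-125.0, -124.4, -122.9, 25), (-57.3, -52.6, -51.5, 25), (12.1, 13.4, 17.7, 36)] end [(-54.5, 14), (14.3, 8)]
side M face [(-124.6, -122.0, -119.5, 42), (-54.6, -50.1, -49.3, 26), (14.4, 15.9, 21.0, 44), (85.2, 87.3, 91.6, 33)] end [(-51.6, 13)]
side R face [(-124.8, -123.3, -120.9, 43), (-56.5, -51.5, -50.1, 34), (12.7, 14.6, 19.6, 48), (84.1, 86.1, 93.0, 46)] end [(-53.3, 19), (14.9, 6)]
plunger z 0.29544147131213994 [ 0.389 -0.214 -0.652]
```

View pics/s11.png

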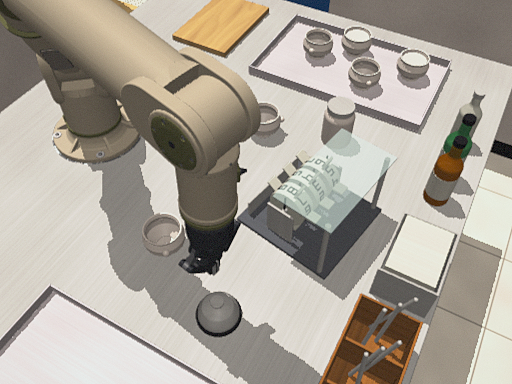

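The scene shows the tool clear above the bell (218,312), the display reading 6-4-8, and the bowls (163,233) and (265,117) and jar (340,115) where they were. Handing in.

```bash
python3 -c "
from cell import ctrl
print(ctrl.job_done())"
```

```text
the job is handed in; nothing more can be done
None
```

The display reads 6-4-8, each wheel within about 2° of square by my measurement. The bell was then pressed to its stop and released, and the job was handed in at about 16 s. Joint 2 read −0.252 rad once against its −0.25 limit, and the judge's result was not shown.

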